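# Run two jars out of the gravity rack

## Robot

A 6-joint arm with a two-finger parallel gripper is mounted at the origin on a cart in front of the work surface, level with it; the furniture and walls round the work are solid. World frame = base frame: x ahead of the robot, y to its left, z up, the work surface at z = 0. Lengths are in m, angles in degrees, forces in N, time in s.
With the tool pointing down it reaches from about 0.25 to 0.725 m from the base axis. Payload 9.7 kg.
Tool frame: the origin (TCP) lies midway between the tips of the shut fingers; the grasp point (between the pads) lies 19 mm behind it; y points along the fingers, x is the direction in which the jaws open and shut, and the axes are right-handed (so a half turn about y gives the same grasp; the last joint's range is limited). The gripper opens to 85 mm and grips with 20 to 120 N. Pads are 22 mm wide; open, the fingers measure 114 mm over their backs; the gripper's body (76 mm by 85 mm) begins 54 mm behind the grasp point. The pads swing forward as they close: fully open they stand 13 mm farther back than shut.
Start: joints at [-70.417, 4.979, 10.078, 95.1, 0, 90], TCP at [0.184, -0.518, 0.231] pointing down, gripper open.
Joint ranges: [-179.16, 179.16], [-48.56, 103.87], [-65.8, 70.77], [-126.05, 130.52], [-82.76, 87.17], [-180, 180]. Speed limits (degrees/s): [127.2, 127.2, 147.25, 180, 180, 180].

## Interface

Orientations are given as [roll, pitch, yaw] about the fixed x, y, z axes, in that order (R = Rz(yaw) Ry(pitch) Rx(roll)).
In Python, from workcell import get_obs, camera, job_done gives the robot as it stands.
- The arm moves only by the tool play_rows, never from a script. Its argument "moves" is a list of rows, each a list of 3 entries, a list of its own where there are three numbers: the turn, a rotation vector about the tool's x, y, z in degrees, then the shift along the tool's x, y, z in m, then the opening in per cent of the stroke, from 0 (shut) to 100 (fully open). A call has exactly 5 rows; each row is the pose to reach, as a shift and turn from the pose commanded when the call began, along the tool's axes at that moment; what a row does not reach only later rows make up. A row lasts 1/10 s, in which the tool goes at most 50 mm and 8.59 degrees, less where a joint would pass 70% of its speed; a pose out of reach is approached as far as the arm can. A call with a gripper value outside its range is refused whole. The fingers move at their own pace and stop on an object; "grip_force" is the grip in N (left out, the last holds). Time passes only in rows, so rows that repeat a pose let the fingers close, or fill a call up. It gives the time, the measured TCP pose, the force and the opening at its end, in the units of the state.
- get_obs(): the state, without advancing time (a new reading comes with each control period).
- camera(name): name is "scene" or "top"; returns a dict with "img" (384x512x3 uint8, red, green, blue), "fov_y" (degrees; the focal length in pixels is half the picture's height over the tangent of half this angle, whatever the lens; pixels are square), "cx", "cy" (the principal point, pixels), "world_from_camera" (4x4, takes a point from camera to world coordinates). Camera axes: x right, y up, looking along -z (the intrinsics and any distortion apply to the point x, -y, -z); pixel columns grow to the right and rows downward; lengths in m; the calibration is good to about 2 mm. A picture is of the moment at which its call begins. There is no depth.
- job_done(): hands the job in, once; it reports no verdict.
The state is a dict: "time": time; "q": joint angles; "qd": joint speeds; "joint_efforts": joint torques, N m; "ee_pos": TCP position; "tcp_rot": TCP orientation; "wrist_force": force on the tool from outside, world axes, zero at the start; "torque": the same for the moment, N m; "opening": finger opening in m.
Only numpy, scipy, OpenCV 4.12 (cv2) and the standard library are available. Lean on these libraries where they do the work, as an engineer would, in place of code of your own. Each camera call takes 0.05 s, during which the arm holds its last target.

## Task

An order calls for two jars of preserve: let two jars run down from the rack on the table into its pick-up tray, one at a time, by pressing the red paddle of the release lever all the way down with the fingertips and letting it come up again, once for each jar. Finish with the two jars lying in the tray, the lever fully back up and the third jar waiting behind its stop. Do not touch the jars themselves, and leave everything else on the table where it is.

Things in the scene. Friction and masses are not known exactly. Their poses are not given: they have to be found in the camera images.
- feeder: Sloping plywood rack fixed on the table, 374 mm long, 116 mm wide; three jars of preserve lie across it on two white rails. Origin on the table under the lever's axle; z up, x up the slope (away from the robot, give or take yaw), y left. The runway drops towards -x by 0.14 rad and is 72 mm above the table at the origin. Jar tops: 132 to 150 mm above the table while waiting, 110 to 121 mm in the tray.
- release_lever (a joint): Rocking lever under the rails: 0 at rest (paddle and front stop up, rear gate down), 0.60 rad with the paddle fully down. Pressing sinks the stop and lifts the gate behind the first jar, which is let go at 0.43 to 0.50 rad and rolls into the tray in about 1 s; the gate holds the rest. A spring (2.3 N at the paddle at rest, 5 N at full press) lifts it again; the next jar then rolls to the stop.
- paddle (a point): Centre of the top of the red paddle (ribbed black rubber on top), 40 mm along the rack, 34 mm wide, standing free 14 to 48 mm outside the rack's right-hand (-y) side board. It turns with the lever: at rest 108 mm above the table, sloping up 16 degrees towards the low end; at 0.60 rad 48 mm lower, 13 mm further to the low end, sloping down 18 degrees. Its x points up the slope.
- axle (a point): Point on the lever's axis of rotation in the middle of the rack, 62 mm above the table. The axis runs along the rack's y. At rest the paddle's centre lies 72 mm from it towards the low end, 45 mm higher and 89 mm to the right.
- tray (a point): Centre of the grey mat of the pick-up tray at the low end of the rack, towards the robot; it is 130 mm long, 98 mm wide between the side boards, and ends at a black rubber bumper. Two jars fit in it one behind the other.
- jar_1: The first (lowest) jar in the rack: cream screw lid and beige label, 60 mm diameter, 92 mm long, lying across the rack with its lid to the left. Origin at the centre of its base, its z along its axis towards the lid. In the rack's frame its axis lies at x = -6 mm at the start; in the tray it comes to rest at x = -158 mm.
- jar_2: The second jar in the rack: cream screw lid and beige label, 60 mm diameter, 92 mm long, lying across the rack with its lid to the left. Origin at the centre of its base, its z along its axis towards the lid. In the rack's frame its axis lies at x = +55 mm at the start; it waits at the stop at x = -6 mm once the first jar is out, and comes to rest in the tray at x = -98 mm, against the first jar.
- jar_3: The third (highest) jar in the rack: cream screw lid and beige label, 60 mm diameter, 92 mm long, lying across the rack with its lid to the left. Origin at the centre of its base, its z along its axis towards the lid. In the rack's frame its axis lies at x = +115 mm at the start; ends at the stop, x = -6 mm.
- berry_jar: Plum-coloured jar with a grey lid standing left of the rack, 70 mm diameter, 86 mm tall; origin at the centre of its underside. Bystander.
- calculator: Dark pocket calculator lying left of the rack, 68 x 115 x 13 mm; origin at the centre of its underside. Bystander.
- red_marker: White marker pen with a red cap lying at the front edge of the table, right of the rack, 17 mm thick, 125 mm long; origin at the centre of its underside. Bystander.
- amber_jar: Amber jar with a grey lid standing to the right of the rack near its high end, 70 mm diameter, 86 mm tall; origin at the centre of its underside. Bystander.
Things that resemble listed ones, but are neither listed nor needed, are in the scene too. Leave any pink look-alike of the jar_3 alone.

How it is judged:
By the outcome, as a careful person would: the job done as asked, in the order asked, and still so for the second after the job is handed in, with the robot touching nothing.
It also fails if it takes over 38 s, if anything falls off the work surface, if the arm or the gripper's body presses on something with over 40 N, if the wrist force passes 120 N, or if a joint passes its speed limit or range.

## Working session

There is one attempt and no reset: what is moved stays moved. The work goes in short steps, Python scripts to look and compute and a tool call to move; the robot and the scene stay as the last step left them, time stands still between calls to the robot, and variables do not carry over. Pictures are saved under pics/ and viewed, and the job is handed in when it is done.

Besides the shell and the picture viewer there is one more tool, called by a JSON object that holds its "name" and its "arguments". play_rows: Moves the arm, as the interface text tells. Its arguments: {"type":"object","properties":{"moves":{"type":"array"},"grip_force":{"type":"number"}},"required":["moves"]}

```bash
ls; mkdir -p pics; python3 - <<'E'
from workcell import get_obs,camera
import cv2,json,numpy as np
o=get_obs();print(o)
for n in("scene","top"):
    c=camera(n);cv2.imwrite(f"pics/{n}0.png",cv2.resize(c["img"][:,:,::-1],None,fx=1.5,fy=1.5))
    np.savez(f"{n}0.npz",**c)
    print(n,{k:v for k,v in c.items() if k!="img"})
E
```

```text
pics
{'time': 0.0, 'q': array([-7.04178616e+01,  5.01191682e+00,  1.00346117e+01,  9.51010799e+01,
       -6.72110634e-04,  8.99999873e+01]), 'qd': array([ 0.00469508, -0.0132631 , -0.09581853,  0.04050818, -0.00644425,
        0.0085891 ]), 'joint_efforts': array([-1.37810734e-03, -5.20382845e+01,  4.64803004e+01,  1.62379991e-02,
       -3.80181007e-05,  6.62565171e-06]), 'ee_pos': array([ 0.18425363, -0.51796517,  0.23057666]), 'tcp_rot': array([-9.00006721e+01,  7.83850739e-02, -7.04178490e+01]), 'wrist_force': array([ 0.25532799, -0.05438401,  0.20361409]), 'torque': array([0.04082996, 0.00481772, 0.01851376]), 'opening': 0.08523400667136405}
scene {'fov_y': 53.81811221580601, 'cx': 255.72372306183294, 'cy': 194.78800421139266, 'world_from_camera': array([[ 0.1326032 , -0.88664269,  0.44303626,  1.03314942],
       [ 0.991143  ,  0.11536568, -0.06577476, -0.00497348],
       [ 0.00720753,  0.44783423,  0.89408755,  0.99419134],
       [ 0.        ,  0.        ,  0.        ,  1.        ]])}
top {'fov_y': 50.3570395010687, 'cx': 246.79636370869898, 'cy': 186.40637274207415, 'world_from_camera': array([[ 0.02833519,  0.98399707, -0.17591724,  0.42010814],
       [-0.99959096,  0.02720997, -0.00880564,  0.047016  ],
       [-0.00387802,  0.17609479,  0.98436557,  1.15774033],
       [ 0.        ,  0.        ,  0.        ,  1.        ]])}
```

View pics/scene0.png

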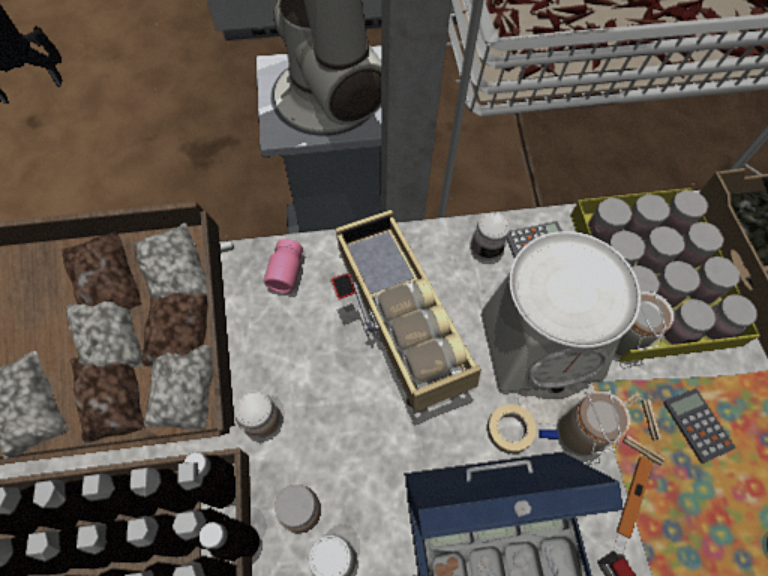

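View pics/top0.png

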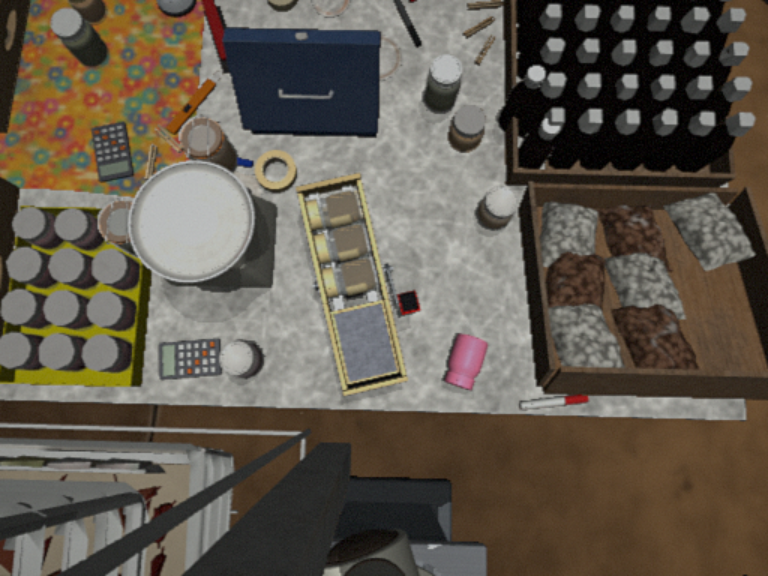

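The scene view shows the rack with the three jars at (405-440, 295-355), the red paddle at (343,286) and the pink look-alike at (284,266). In the top view the paddle is at (408,302) and the pink jar at (467,360). Next I locate the paddle and the rack.

```bash
cat > h.py <<'E'
import numpy as np,cv2
def K(c):
    h,w=c["img"].shape[:2];f=h/2/np.tan(np.radians(float(c["fov_y"]))/2);return f
def ray(c,u,v):
    f=K(c);d=np.array([(u-c["cx"])/f,-(v-c["cy"])/f,-1.]);T=c["world_from_camera"];return T[:3,3],T[:3,:3]@d
def onz(c,u,v,z):
    o,d=ray(c,u,v);return o+d*(z-o[2])/d[2]
def tri(r1,r2):
    A=np.stack([r1[1],-r2[1]],1);s=np.linalg.lstsq(A,r2[0]-r1[0],rcond=None)[0]
    a=r1[0]+s[0]*r1[1];b=r2[0]+s[1]*r2[1];return (a+b)/2,np.linalg.norm(a-b)
def proj(c,p):
    T=c["world_from_camera"];q=T[:3,:3].T@(np.asarray(p)-T[:3,3]);f=K(c);return c["cx"]+f*q[0]/-q[2],c["cy"]-f*q[1]/-q[2]
E
python3 - <<'E'
from h import *
R={}
for n,(x0,y0,x1,y1) in dict(scene=(215,178,245,205),top=(260,188,285,214)).items():
    c=dict(np.load(n+"0.npz"));im=c["img"][y0:y1,x0:x1].astype(int)
    m=((im[...,0]>90)&(im[...,1]<70)&(im[...,2]<80)).astype(np.uint8)
    k=cv2.findContours(m,0,2)[0];k=max(k,key=cv2.contourArea)
    r=cv2.minAreaRect(k);u,v=r[0][0]+x0,r[0][1]+y0
    print(n,u,v,r[1:],cv2.boundingRect(k));R[n]=ray(c,u,v)
    print(onz(c,u,v,.108))
    cr=c["img"][130:290,200:330] if n=="scene" else c["img"][110:270,190:330]
    cv2.imwrite(f"pics/{n}z.png",cv2.resize(cr[:,:,::-1],None,fx=3.6,fy=3.6,interpolation=cv2.INTER_CUBIC)) 
print(tri(R["scene"],R["top"]))
E
```

```text
scene 229.5 194.5 ((7.0, 13.0), 90.0) (8, 13, 14, 8)
[ 0.58432573 -0.00779042  0.108     ]
top 269.75 206.75 ((11.16978645324707, 5.633457183837891), 29.05460548400879) (6, 14, 11, 8)
[ 0.55589796 -0.00447797  0.108     ]
(array([ 0.56165983, -0.00730654,  0.06313262]), np.float64(0.0012570957004218156))
```

View pics/topz.png

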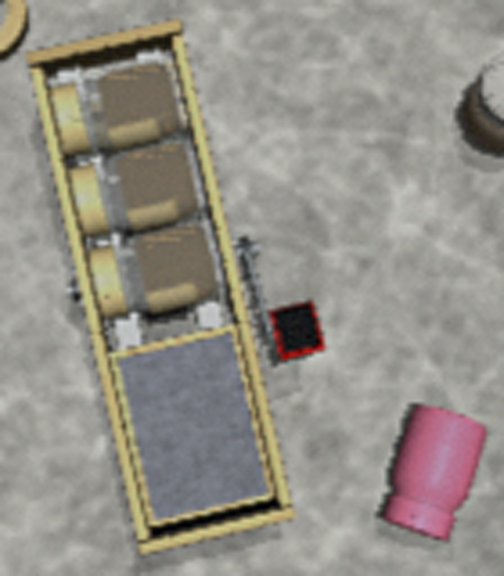

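View pics/scenez.png

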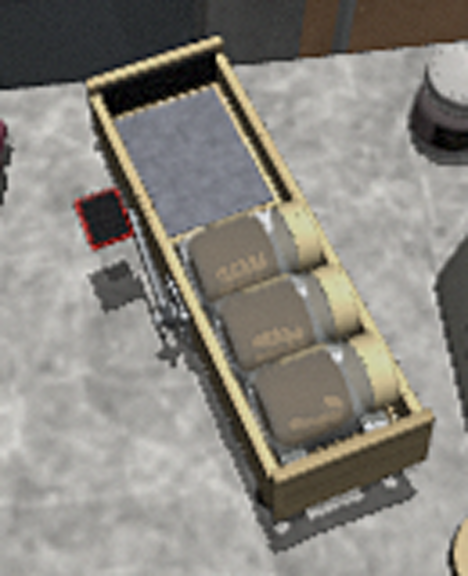

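```bash
python3 - <<'E'
from h import *
s=dict(np.load("scene0.npz"));t=dict(np.load("top0.npz"))
S=lambda x,y:ray(s,200+x/3.6,130+y/3.6)
Tt=lambda x,y:ray(t,190+x/3.6,110+y/3.6)
P={}
for n,a,b in[("paddle",(104,218),(298,330)),("lowR",(90,85),(290,515)),("lowL",(220,43),(142,548)),("hiR",(270,480),(182,27)),("hiL",(430,415),(32,60))]:
    P[n],e=tri(S(*a),Tt(*b));print(n,P[n].round(4),round(e,4))
for a,b in(("lowR","hiR"),("lowL","hiL")):
    d=P[b]-P[a];print(np.degrees(np.arctan2(d[1],d[0])),np.linalg.norm(d[:2]))
for a,b in(("lowR","lowL"),("hiR","hiL")):
    d=P[b]-P[a];print(np.degrees(np.arctan2(-d[0],d[1])),np.linalg.norm(d[:2]))
# pink
print("pink",onz(t,190+438/3.6,110+440/3.6,.05),onz(t,190+410/3.6,110+530/3.6,.05), onz(t,190+480/3.6,110+430/3.6,.03))
E
```

```text
paddle [ 0.5701 -0.0103  0.1038] 0.0041
lowR [ 0.4383 -0.0087  0.08  ] 0.0029
lowL [0.4119 0.0983 0.0803] 0.0046
hiR [0.7884 0.0788 0.1287] 0.0018
hiL [0.7594 0.1889 0.1324] 0.0054
14.042122601396644 0.360861991970268
14.616655295455642 0.35907899750685646
13.838143992813919 0.11021709836642232
14.751211701927538 0.11382571648777194
pink [ 0.49732221 -0.12168579  0.05      ] [ 0.43021246 -0.10095807  0.05      ] [ 0.50723083 -0.15679393  0.03      ]
```

```bash
cat > rel.py <<'E'
from h import *
from workcell import get_obs
from scipy.spatial.transform import Rotation as R
yaw=14.3;P=np.array([.570,-.010,.108]);ex=np.array([np.cos(np.radians(yaw)),np.sin(np.radians(yaw)),0]);ey=np.array([-ex[1],ex[0],0]);ez=np.array([0,0,1.])
def at(dx,dy,dz):return P+dx*ex+dy*ey+dz*ez
def rel(p,rpy=(-80,0,yaw)):
    o=get_obs();A=R.from_euler("xyz",o["tcp_rot"],degrees=True);B=R.from_euler("xyz",rpy,degrees=True)
    print("turn",(A.inv()*B).as_rotvec(degrees=True).round(2),"shift",A.inv().apply(p-o["ee_pos"]).round(4),"now",o["time"],o["ee_pos"].round(4),o["tcp_rot"].round(2),o["wrist_force"].round(2))
E
python3 -c "
from rel import *
rel(at(0,-.003,.09))"
```

```text
turn [  8.06 -84.49   7.33] shift [-0.3463  0.0331  0.5334] now 0.1 [ 0.1843 -0.518   0.2307] [-9.000e+01  7.000e-02 -7.041e+01] [-0.4   0.1   0.37]
```

{"name": "play_rows", "arguments": {"moves": [[[8.1,-84.5,7.3],[-0.346,0.033,0.533],0],[[8.1,-84.5,7.3],[-0.346,0.033,0.533],0],[[8.1,-84.5,7.3],[-0.346,0.033,0.533],0],[[8.1,-84.5,7.3],[-0.346,0.033,0.533],0],[[8.1,-84.5,7.3],[-0.346,0.033,0.533],0]]}}

```text
time: 0.6
ee_pos: [0.3367, -0.3182, 0.218]
tcp_rot: [-84.9, 1.9, -27.4]
wrist_force: [0.4, -0.6, 0.7]
opening: 0.0123
```

```bash
python3 -c "
from rel import *
rel(at(0,-.003,.09))"
```

```text
turn [  4.01 -41.54   3.66] shift [0.0682 0.0512 0.3756] now 0.6 [ 0.3367 -0.3182  0.218 ] [-84.92   1.91 -27.36] [ 0.39 -0.59  0.66]
```

{"name": "play_rows", "arguments": {"moves": [[[4.0,-41.5,3.7],[0.062,0.048,0.34],0],[[4.0,-41.5,3.7],[0.062,0.048,0.34],0],[[4.0,-41.5,3.7],[0.062,0.048,0.34],0],[[4.0,-41.5,3.7],[0.062,0.048,0.34],0],[[4.0,-41.5,3.7],[0.062,0.048,0.34],0]]}}

```text
time: 1.1
ee_pos: [0.49, -0.1209, 0.2036]
tcp_rot: [-80.0, 0.1, 14.3]
wrist_force: [1.0, -0.9, -0.1]
opening: -0.0001
```

{"name": "play_rows", "arguments": {"moves": [[[0,0,0],[0,0,0],0],[[0,0,0],[0,0,0],0],[[0,0,0],[0,0,0],0],[[0,0,0],[0,0,0],0],[[0,0,0],[0,0,0],0]]}}

```text
time: 1.6
ee_pos: [0.4887, -0.1237, 0.2042]
tcp_rot: [-80.1, 0.1, 13.8]
wrist_force: [-0.5, -0.4, -0.4]
opening: -0.0001
```

```bash
python3 -c "
from rel import *
rel(at(0,-.003,.02))"
```

```text
turn [ 0.06 -0.48  0.03] shift [0.1062 0.0902 0.0736] now 1.6 [ 0.4887 -0.1237  0.2042] [-8.006e+01  5.000e-02  1.382e+01] [-0.54 -0.44 -0.36]
```

{"name": "play_rows", "arguments": {"moves": [[[0,-0.5,0],[0.04,0.03,0.028],0],[[0,-0.5,0],[0.08,0.06,0.055],0],[[0,-0.5,0],[0.106,0.09,0.074],0],[[0,-0.5,0],[0.106,0.09,0.074],0],[[0,-0.5,0],[0.106,0.09,0.074],0]]}}

```text
time: 2.1
ee_pos: [0.5701, -0.0111, 0.1269]
tcp_rot: [-80.0, 0.1, 14.5]
wrist_force: [-1.1, 0.2, 0.6]
opening: -0.0002
```

```bash
python3 - <<'E'
from rel import *
from workcell import camera
for n in("scene","top"):
    c=camera(n);np.savez(n+"1.npz",**c)
    cr=c["img"][130:290,200:330] if n=="scene" else c["img"][110:270,190:330]
    cv2.imwrite(f"pics/{n}1.png",cv2.resize(cr[:,:,::-1],None,fx=3.6,fy=3.6,interpolation=cv2.INTER_CUBIC)) 
rel(at(0,-.003,.0))
E
```

```text
turn [0.07 0.08 0.04] shift [ 0.0002  0.0205 -0.0041] now 2.2 [ 0.5704 -0.0125  0.1289] [-8.007e+01 -5.000e-02  1.438e+01] [ 0.6  -0.75  0.6 ]
```

View pics/top1.png

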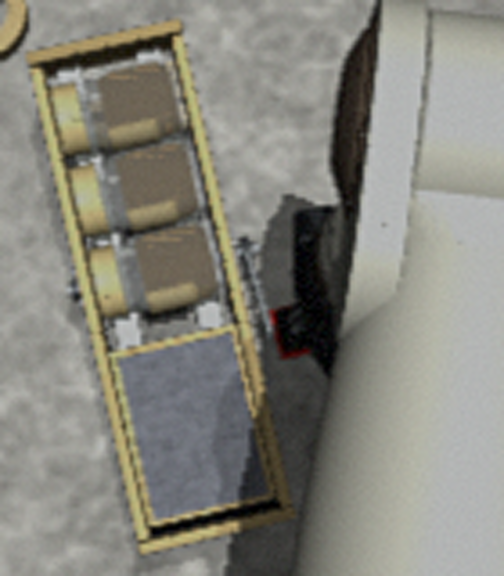

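View pics/scene1.png

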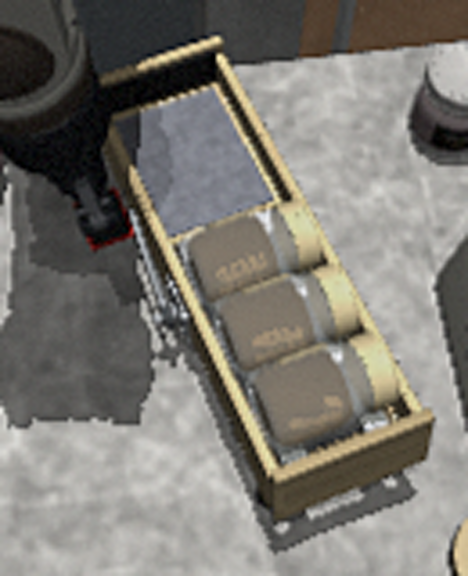

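The fingertips are over the paddle (top zoom about (295,330)) and the arm is clear of the rack. I start pressing along the arc.

{"name": "play_rows", "arguments": {"moves": [[[0,0,0],[0,0.015,-0.003],0],[[0,0,0],[-0.002,0.025,-0.004],0],[[0,0,0],[-0.007,0.035,-0.006],0],[[0,0,0],[-0.01,0.044,-0.008],0],[[0,0,0],[-0.012,0.056,-0.01],0]]}}

```text
time: 2.7
ee_pos: [0.5588, -0.0149, 0.071]
tcp_rot: [-80.1, -0.1, 14.4]
wrist_force: [0.9, -1.0, 4.5]
opening: 0.0
```

{"name": "play_rows", "arguments": {"moves": [[[0,0,0],[-0.001,0.002,0],0],[[0,0,0],[-0.001,0.004,-0.001],0],[[0,0,0],[-0.001,0.006,-0.001],0],[[0,0,0],[-0.001,0.006,-0.001],0],[[0,0,0],[-0.001,0.006,-0.001],0]]}}

```text
time: 3.2
ee_pos: [0.5578, -0.0148, 0.065]
tcp_rot: [-80.0, 0.0, 14.4]
wrist_force: [-3.9, -1.4, 4.1]
opening: -0.0002
```

```bash
cat > snap.py <<'E'
import sys
from rel import *
from workcell import camera
k=sys.argv[1]
out=[]
for n in("scene","top"):
    c=camera(n);np.savez(n+k+".npz",**c)
    cr=c["img"][130:290,200:330] if n=="scene" else c["img"][110:270,190:320]
    out.append(cv2.resize(cr[:,:,::-1],None,fx=3,fy=3,interpolation=cv2.INTER_CUBIC))
cv2.imwrite(f"pics/both{k}.png",np.hstack(out))
rel(at(-.0128,-.003,-.048))
E
python3 snap.py 2
```

```text
turn [ 0.03  0.13 -0.05] shift [ 0.0002  0.0047 -0.0022] now 3.3 [ 0.5578 -0.0148  0.065 ] [-8.003e+01  3.000e-02  1.443e+01] [-4.49 -1.    4.3 ]
```

View pics/both2.png

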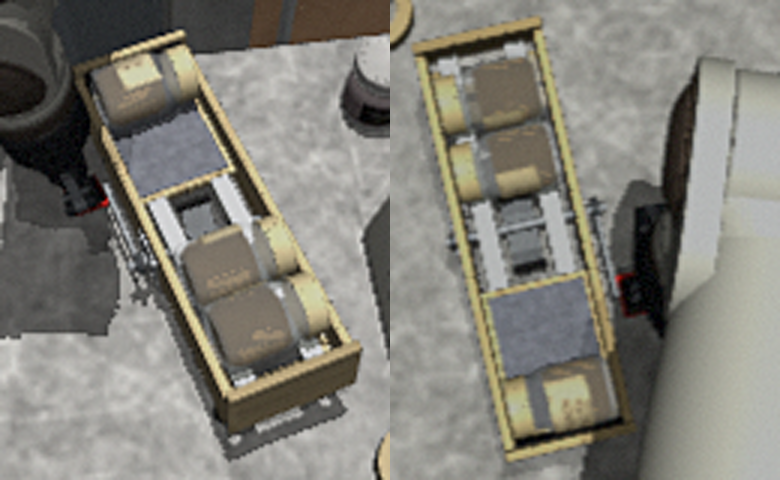

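Jar 1 is in the tray (top panel about (560,395)) and the gate holds the other two. The force is still only spring level, so I press on to the end stop.

{"name": "play_rows", "arguments": {"moves": [[[0,0,0],[0,0.001,0],0],[[0,0,0],[0,0.003,0],0],[[0,0,0],[0,0.004,-0.001],0],[[0,0,0],[0,0.004,-0.001],0],[[0,0,0],[0,0.004,-0.001],0]]}}

```text
time: 3.8
ee_pos: [0.558, -0.0148, 0.0611]
tcp_rot: [-80.0, -0.0, 14.4]
wrist_force: [-5.1, -0.3, 5.6]
opening: -0.0
```

{"name": "play_rows", "arguments": {"moves": [[[0,0,0],[0,0.001,0],0],[[0,0,0],[0,0.002,0],0],[[0,0,0],[0,0.003,0],0],[[0,0,0],[0,0.003,0],0],[[0,0,0],[0,0.003,0],0]]}}

```text
time: 4.3
ee_pos: [0.5582, -0.0147, 0.06]
tcp_rot: [-80.1, -0.1, 14.4]
wrist_force: [-9.5, -2.9, 19.6]
opening: -0.0002
```

The force jumped to about 20 N: that is the end stop. I let it come up along the same arc.

{"name": "play_rows", "arguments": {"moves": [[[0,0,0],[0,-0.013,0.002],0],[[0,0,0],[0.003,-0.025,0.004],0],[[0,0,0],[0.006,-0.037,0.006],0],[[0,0,0],[0.011,-0.049,0.009],0],[[0,0,0],[0.013,-0.069,0.012],0]]}}

```text
time: 4.8
ee_pos: [0.5712, -0.0111, 0.1279]
tcp_rot: [-80.0, 0.0, 14.5]
wrist_force: [0.3, -0.0, 0.4]
opening: 0.0002
```

{"name": "play_rows", "arguments": {"moves": [[[0,0,0],[0,0,0],0],[[0,0,0],[0,0,0],0],[[0,0,0],[0,0,0],0],[[0,0,0],[0,0,0],0],[[0,0,0],[0,0,0],0]]}}

```text
time: 5.3
ee_pos: [0.5703, -0.0114, 0.1273]
tcp_rot: [-80.0, 0.0, 14.4]
wrist_force: [-0.1, 0.6, -0.3]
opening: -0.0002
```

{"name": "play_rows", "arguments": {"moves": [[[0,0,0],[0,0,0],0],[[0,0,0],[0,0,0],0],[[0,0,0],[0,0,0],0],[[0,0,0],[0,0,0],0],[[0,0,0],[0,0,0],0]]}}

```text
time: 5.8
ee_pos: [0.5706, -0.0114, 0.128]
tcp_rot: [-80.0, -0.0, 14.4]
wrist_force: [0.4, 0.2, -0.3]
opening: -0.0004
```

```bash
python3 snap.py 3
```

```text
turn [ 0.04  0.13 -0.01] shift [-0.0131  0.0667 -0.0132] now 5.9 [ 0.5706 -0.0114  0.128 ] [-8.004e+01 -2.000e-02  1.443e+01] [-0.31 -0.12 -0.45]
```

View pics/both3.png

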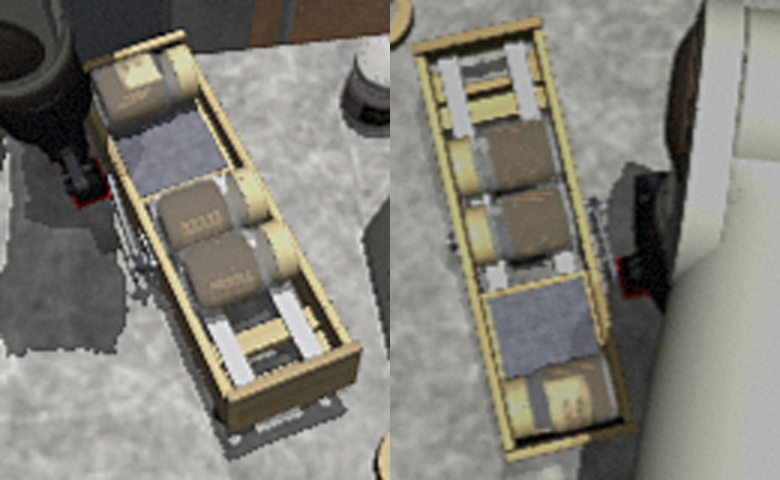

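Jar 1 lies in the tray, jars 2 and 3 wait at the stop, and the paddle is up. Second press.

{"name": "play_rows", "arguments": {"moves": [[[0,0,0],[0,0.015,-0.003],0],[[0,0,0],[-0.002,0.025,-0.004],0],[[0,0,0],[-0.007,0.035,-0.006],0],[[0,0,0],[-0.01,0.044,-0.008],0],[[0,0,0],[-0.012,0.056,-0.01],0]]}}

```text
time: 6.4
ee_pos: [0.5588, -0.0145, 0.0707]
tcp_rot: [-80.0, -0.0, 14.4]
wrist_force: [0.0, 1.0, 4.8]
opening: -0.0001
```

{"name": "play_rows", "arguments": {"moves": [[[0,0,0],[-0.001,0.004,-0.001],0],[[0,0,0],[-0.001,0.008,-0.001],0],[[0,0,0],[-0.001,0.011,-0.002],0],[[0,0,0],[-0.001,0.012,-0.002],0],[[0,0,0],[-0.001,0.012,-0.002],0]]}}

```text
time: 6.9
ee_pos: [0.5581, -0.0148, 0.0604]
tcp_rot: [-80.1, -0.1, 14.4]
wrist_force: [-5.8, -1.6, 14.6]
opening: -0.0002
```

{"name": "play_rows", "arguments": {"moves": [[[0,0,0],[0,0,0],0],[[0,0,0],[0,0,0],0],[[0,0,0],[0,0,0],0],[[0,0,0],[0,0,0],0],[[0,0,0],[0,0,0],0]]}}

```text
time: 7.4
ee_pos: [0.5581, -0.0148, 0.0605]
tcp_rot: [-80.1, -0.1, 14.4]
wrist_force: [-5.9, -1.0, 13.7]
opening: -0.0002
```

```bash
python3 snap.py 4
```

```text
turn [0.06 0.13 0.03] shift [-0.0001  0.0002 -0.0013] now 7.5 [ 0.5581 -0.0148  0.0604] [-8.006e+01 -5.000e-02  1.442e+01] [-5.13 -0.59 14.78]
```

View pics/both4.png

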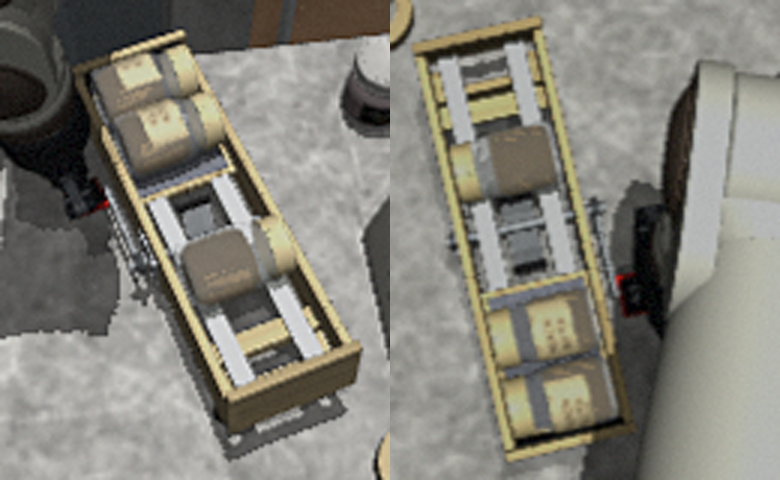

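Force 14.7 N at the stop; both jars are in the tray and jar 3 is held by the gate. I release, then back off to the side and up.

{"name": "play_rows", "arguments": {"moves": [[[0,0,0],[0,-0.013,0.002],0],[[0,0,0],[0.003,-0.025,0.004],0],[[0,0,0],[0.006,-0.037,0.006],0],[[0,0,0],[0.011,-0.049,0.009],0],[[0,0,0],[0.013,-0.069,0.012],0]]}}

```text
time: 8.0
ee_pos: [0.5709, -0.0114, 0.129]
tcp_rot: [-80.0, 0.0, 14.4]
wrist_force: [0.6, 0.0, -0.3]
opening: 0.0004
```

{"name": "play_rows", "arguments": {"moves": [[[0,0,0],[0,-0.03,0],0],[[0,0,0],[0,-0.06,-0.01],0],[[0,0,0],[-0.02,-0.08,-0.04],0],[[0,0,0],[-0.04,-0.09,-0.07],0],[[0,0,0],[-0.06,-0.09,-0.09],0]]}}

```text
time: 8.5
ee_pos: [0.5391, -0.1294, 0.2035]
tcp_rot: [-80.1, -0.1, 14.4]
wrist_force: [-0.0, -0.4, 0.4]
opening: 0.0001
```

{"name": "play_rows", "arguments": {"moves": [[[0,0,0],[0,0,0],0],[[0,0,0],[0,0,0],0],[[0,0,0],[0,0,0],0],[[0,0,0],[0,0,0],0],[[0,0,0],[0,0,0],0]]}}

```text
time: 9.0
ee_pos: [0.5388, -0.1267, 0.202]
tcp_rot: [-80.0, -0.0, 14.5]
wrist_force: [-0.3, 0.2, 0.5]
opening: -0.0002
```

{"name": "play_rows", "arguments": {"moves": [[[0,0,0],[0,0,0],0],[[0,0,0],[0,0,0],0],[[0,0,0],[0,0,0],0],[[0,0,0],[0,0,0],0],[[0,0,0],[0,0,0],0]]}}

```text
time: 9.5
ee_pos: [0.5385, -0.1275, 0.2021]
tcp_rot: [-80.0, -0.0, 14.4]
wrist_force: [-0.1, -0.3, 0.9]
opening: -0.0
```

```bash
python3 snap.py 5; python3 -c "
from h import *
c=np.load('scene5.npz')['img'];cv2.imwrite('pics/full5.png',cv2.resize(c[:,:,::-1],None,fx=1.5,fy=1.5))"
```

```text
turn [ 0.04  0.13 -0.01] shift [0.0469 0.1577 0.0769] now 9.6 [ 0.5385 -0.1275  0.202 ] [-8.004e+01 -2.000e-02  1.443e+01] [ 0.49  0.47 -0.15]
```

View pics/both5.png

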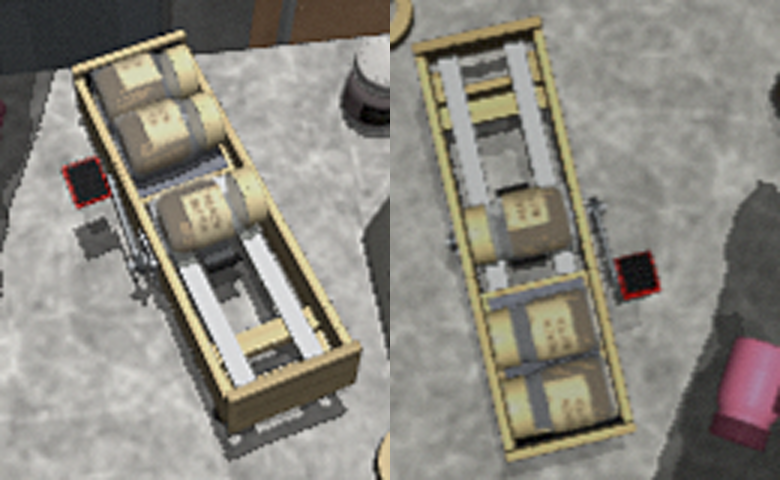

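View pics/full5.png

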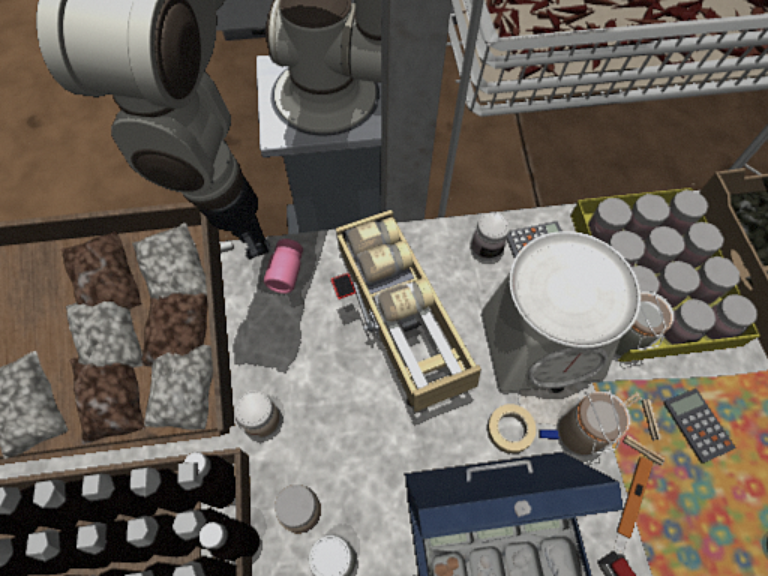

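The final view shows two jars in the tray (scene (375,250)), jar 3 at the stop (407,300), the paddle back at its starting pixel (343,286) and the pink jar where it was. The gripper is clear of everything.

```bash
python3 -c "
from workcell import *
print(job_done())"
```

```text
the job is handed in; nothing more can be done
None
```

The order is done and handed in at about 9.6 s. I pressed the paddle fully down twice with the shut fingertips and let it come all the way up each time. The wrist force rose to about 20 N on the first press and 15 N on the second, which showed the lever was at its end stop.

The last pictures show:
- **Jars:** two jars lie one behind the other in the tray, and the third waits at the stop.
- **Lever:** the paddle is back at its starting position in the image.
- **Surroundings:** the pink jar and the other things I could see look unmoved. The arm may hide the red marker in the final view, so I did not check it separately.
- **Gripper:** it is well clear of everything and reads no contact force.

No check failed. One early measurement disagreed: my first colour mask of the paddle caught only its red rim, and the two camera views then gave a wrong height. I re-measured from the zoomed pictures before moving.

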